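# Put the amber reagent bottles away by storage colour

## Task

Put the four small brown (amber) bottles away by storage colour: stand each one gently and upright in the free end of the grey spill tray whose large stock bottle has a cap of the same colour. Leave the two clear-glass bottles standing where they are; they are still in use.

Things in the scene. Friction and masses are not known exactly. Their poses are not given: they have to be found in the camera images.
- amber_red: Small (125 ml) reagent bottle, brown (amber) glass, white label, red screw cap; one of the four to be put away. Round: body 56 mm diameter up to 62 mm, shoulder narrowing to 30 mm at 82 mm, cap 34 mm diameter from 88 mm up to the top at 118 mm; about 0.22 kg. Loose, upright on the bench. Origin: centre of its underside, z up.
- amber_yellow: Small (125 ml) reagent bottle, brown (amber) glass, white label, yellow screw cap; one of the four to be put away. Round: body 56 mm diameter up to 62 mm, shoulder narrowing to 30 mm at 82 mm, cap 34 mm diameter from 88 mm up to the top at 118 mm; about 0.22 kg. Loose, upright on the bench. Origin: centre of its underside, z up.
- amber_blue: Small (125 ml) reagent bottle, brown (amber) glass, white label, blue screw cap; one of the four to be put away. Round: body 56 mm diameter up to 62 mm, shoulder narrowing to 30 mm at 82 mm, cap 34 mm diameter from 88 mm up to the top at 118 mm; about 0.22 kg. Loose, upright on the bench. Origin: centre of its underside, z up.
- amber_green: Small (125 ml) reagent bottle, brown (amber) glass, white label, green screw cap; one of the four to be put away. Round: body 56 mm diameter up to 62 mm, shoulder narrowing to 30 mm at 82 mm, cap 34 mm diameter from 88 mm up to the top at 118 mm; about 0.22 kg. Loose, upright on the bench. Origin: centre of its underside, z up.
- tray_red: Grey spill tray, fixed, 104 mm (its x) by 194 mm (its y), 26 mm high, walls and floor 4 mm thick, with a fixed amber stock bottle with a red cap (66 mm diameter, top 130 mm above the bench) at y = -52 mm. The other end is free: there a small bottle stands flat with its axis at y = +10 to +64 mm, x within 20 mm of 0; middle of the free place y = +43 mm. Origin: centre of its underside.
- tray_yellow: Grey spill tray, fixed, 104 mm (its x) by 194 mm (its y), 26 mm high, walls and floor 4 mm thick, with a fixed amber stock bottle with a yellow cap (66 mm diameter, top 130 mm above the bench) at y = -52 mm. The other end is free: there a small bottle stands flat with its axis at y = +10 to +64 mm, x within 20 mm of 0; middle of the free place y = +43 mm. Origin: centre of its underside.
- tray_blue: Grey spill tray, fixed, 104 mm (its x) by 194 mm (its y), 26 mm high, walls and floor 4 mm thick, with a fixed amber stock bottle with a blue cap (66 mm diameter, top 130 mm above the bench) at y = -52 mm. The other end is free: there a small bottle stands flat with its axis at y = +10 to +64 mm, x within 20 mm of 0; middle of the free place y = +43 mm. Origin: centre of its underside.
- tray_green: Grey spill tray, fixed, 104 mm (its x) by 194 mm (its y), 26 mm high, walls and floor 4 mm thick, with a fixed amber stock bottle with a green cap (66 mm diameter, top 130 mm above the bench) at y = -52 mm. The other end is free: there a small bottle stands flat with its axis at y = +10 to +64 mm, x within 20 mm of 0; middle of the free place y = +43 mm. Origin: centre of its underside.
- clear_red: Bottle of the same shape and size as the amber ones (56 mm diameter, 118 mm high) in clear colourless glass with a red cap; in use, it stays where it is. Origin: centre of its underside, z up. (A 70 mm high beaker and a 95 mm high stoppered conical flask also stand loose among the bottles; fixed equipment stands only beyond x = 0.8 m and |y| = 0.65 m.)
- clear_blue: Bottle of the same shape and size as the amber ones (56 mm diameter, 118 mm high) in clear colourless glass with a blue cap; in use, it stays where it is. Origin: centre of its underside, z up. (A 70 mm high beaker and a 95 mm high stoppered conical flask also stand loose among the bottles; fixed equipment stands only beyond x = 0.8 m and |y| = 0.65 m.)

How it is judged:
At the end, for the whole second after the job is handed in: Each amber bottle stands upright (within 4.5 degrees), released and at rest, on the floor of the tray with the stock bottle of its cap colour, in the free end (axis 8 to 66 mm along tray y, within 21 mm along x); both clear bottles stand upright within 30 mm of where they were (x of amber_red in the frame of tray_red between -0.021 and 0.021 m and y of amber_red in the frame of tray_red between 0.008 and 0.066 m and z of amber_red in the frame of tray_red between 0 and 0.009 m and angle between each of amber_red, amber_yellow, amber_blue, amber_green, clear_red, clear_blue's own z axis and vertical below 0.08 rad and linear speed of each of amber_red, amber_yellow, amber_blue, amber_green below 0.02 m/s and angular speed of each of amber_red, amber_yellow, amber_blue, amber_green below 0.2 rad/s and x of amber_yellow in the frame of tray_yellow between -0.021 and 0.021 m and y of amber_yellow in the frame of tray_yellow between 0.008 and 0.066 m and z of amber_yellow in the frame of tray_yellow between 0 and 0.009 m and x of amber_blue in the frame of tray_blue between -0.021 and 0.021 m and y of amber_blue in the frame of tray_blue between 0.008 and 0.066 m and z of amber_blue in the frame of tray_blue between 0 and 0.009 m and x of amber_green in the frame of tray_green between -0.021 and 0.021 m and y of amber_green in the frame of tray_green between 0.008 and 0.066 m and z of amber_green in the frame of tray_green between 0 and 0.009 m and distance of each of clear_red, clear_blue from where it was at the start of the episode below 0.03 m); the robot touches nothing.
It fails at once if an amber bottle is tipped over (more than 45 degrees from upright) (angle between any of amber_red, amber_yellow, amber_blue, amber_green's own z axis and vertical above 0.785 rad).
It fails at once if a clear-glass bottle is moved more than 30 mm or tipped (distance of any of clear_red, clear_blue from where it was at the start of the episode above 0.03 m or angle between any of clear_red, clear_blue's own z axis and vertical above 0.35 rad).
It fails at once if an amber bottle drops into its tray (faster than 0.5 m/s within 25 mm of the tray floor) ((linear speed of amber_red above 0.5 m/s and z of amber_red in the frame of tray_red below 0.029 m and horizontal distance between amber_red and tray_red below 0.12 m) or (linear speed of amber_yellow above 0.5 m/s and z of amber_yellow in the frame of tray_yellow below 0.029 m and horizontal distance between amber_yellow and tray_yellow below 0.12 m) or (linear speed of amber_blue above 0.5 m/s and z of amber_blue in the frame of tray_blue below 0.029 m and horizontal distance between amber_blue and tray_blue below 0.12 m) or (linear speed of amber_green above 0.5 m/s and z of amber_green in the frame of tray_green below 0.029 m and horizontal distance between amber_green and tray_green below 0.12 m)).
It fails at once if an amber bottle is banged against a tray or stock bottle (more than 60 N between them) (contact force between any of amber_red, amber_yellow, amber_blue, amber_green and tray_red above 60 N or contact force between any of amber_red, amber_yellow, amber_blue, amber_green and tray_yellow above 60 N or contact force between any of amber_red, amber_yellow, amber_blue, amber_green and tray_blue above 60 N or contact force between any of amber_red, amber_yellow, amber_blue, amber_green and tray_green above 60 N).
It also fails if it takes over 122 s, if anything falls off the work surface, if the arm or the gripper's body presses on something with over 40 N, if the wrist force passes 120 N, or if a joint passes its speed limit or range.

## Robot

A 7-joint arm with a two-finger parallel gripper is mounted at the origin on the work surface. World frame = base frame: x ahead of the robot, y to its left, z up, the work surface at z = 0. Lengths are in m, angles in rad, forces in N, time in s.
With the tool pointing down it reaches from about 0.4 to 0.85 m from the base axis. Payload 4.5 kg.
Tool frame: the origin (TCP) lies at the centre of the arm's flange, where the gripper is bolted on; the fingertips stand ahead of it and the grasp point (between the pads) lies 147 mm ahead of it (manip.finger_overhang is the z of the fingertips in the tool frame, in m); z points along the fingers, y is the line along which they close (so a half turn about z gives the same grasp; the last joint's range is limited). The gripper opens to 88 mm and grips with 3 to 60 N. Pads are 18 mm wide; open, the fingers measure 123 mm over their backs; the gripper's body (75 mm by 187 mm) begins 45 mm behind the grasp point.
Start: joints at [-1.121, 0.689, -0.195, 1.565, 0.157, 0.902, -0.215], TCP at [0.252, 0.572, 0.405] pointing down, gripper open.
Joint ranges: [-3.01, 3.01], [-0.46, 2.08], [-1.47, 1.51], [0.13, 2.56], [-1, 4.14], [0.04, 2.09], [-2.66, 2.66]. Speed limits (rad/s): [2.57, 2.57, 3.14, 3.14, 3.14, 3.14, 3.14].

## Interface

Orientations are given as a unit quaternion [w, x, y, z].
In Python, from station import manip, kinematics, telemetry, eyes, boxes_of, pinpoint gives the robot as it stands. The module is installed in compiled form; this text tells all that it offers. Calls block until the motion is done:
- manip.move_ptp(position, orientation): joint-space move of the TCP to a pose.
- manip.move_straight(position, rotation=None, velocity=0.15, guard=None): straight line of the TCP; rotation=None keeps the orientation; velocity is the mean speed in m/s. With guard (N) it stops when the force on the tool has changed by that much, and returns True; else False.
- manip.set_joints(angles): joint-space move.
- manip.gripper_to(opening): opening from 0.0 (shut) to 1.0 (fully open); the grip force is fixed at half the most; returns when the fingers have stopped.
- manip.pause(seconds).
- kinematics.ik(position, orientation): joint angles nearest the present ones, or None.
- telemetry.observe(): the state.
- eyes.grab_frame(name): name is "scene" or "top" or "wrist"; returns a dict with "img" (400x640x3 uint8, blue, green, red), "K" (3x3 intrinsics, pixels), "origin" and "attitude" of the camera in the world. Camera axes: x right, y up, looking along -z (the intrinsics and any distortion apply to the point x, -y, -z); pixel columns grow to the right and rows downward; lengths in m; the calibration is good to about 2 mm. The wrist camera is an equidistant fisheye: a pixel r from the principal point sees the ray r / f radians off the axis. A picture is of the moment at which its call begins. There is no depth.
A pose or a line that the arm cannot do raises manip.MotionError and nothing moves.
- manip.hand_in(): hands the job in; it is judged then, once.
Trained networks look in a picture, given as the dict that the camera call returned (one of the last four; its "shot" number tells which), for a name from the list of things; names that differ only in an ending like _2 or _b are one class to them, and where a whole thing is asked for, a point or a joint stands for the part that bears it (a point fixed in the world has none). Each returns a list of dicts, best first, with "score" (0 to 1); they miss things now and then, are a little off and sometimes report something else, mostly with a low value. They report only what shows in the picture. A call takes as long as a camera call.
- boxes_of(picture, name): "rect" ([left, top, width, height] in pixels, round what is visible of it).
- pinpoint(picture, name): "uv" ([column, row] in pixels: a listed point, or the origin of a listed thing).
The state is a dict: "clock": time; "q": joint angles; "qd": joint speeds; "effort": joint torques, N m; "ee_pos": TCP position; "orientation": TCP orientation; "contact_force": force on the tool from outside, world axes, zero at the start; "moment": the same for the moment, N m; "width": opening from 0.0 (shut) to 1.0 (fully open); "grasp_force": force on a finger pad.
Only numpy, scipy, OpenCV 4.12 (cv2) and the standard library are available. Lean on these libraries where they do the work, as an engineer would, in place of code of your own. Each camera call takes 0.05 s, during which the arm holds its last target. There are 200 camera calls.

## Working session

There is one attempt and no reset: what is moved stays moved. The work goes in short steps, each a Python script; the robot and the scene stay as the last script left them, time stands still between calls to the robot, and variables do not carry over. Pictures are saved under pics/ and viewed, at most 14 in all, crops included, and the job is handed in when it is done.

```bash
mkdir -p pics; cat > h.py <<'E'
import numpy as np, cv2
from scipy.spatial.transform import Rotation as R
from station import manip, kinematics, telemetry, eyes, boxes_of, pinpoint
def att(f):
    a=np.array(f["attitude"],float)
    return a if a.shape==(3,3) else R.from_quat(a,scalar_first=True).as_matrix()
def ray(f,uv):
    K=np.array(f["K"]); d=np.array([(uv[0]-K[0,2])/K[0,0],-(uv[1]-K[1,2])/K[1,1],-1.])
    return np.array(f["origin"]),att(f)@d
def at_z(f,uv,z):
    o,d=ray(f,uv); return o+d*(z-o[2])/d[2]
def proj(f,p):
    K=np.array(f["K"]); c=att(f).T@(np.array(p)-f["origin"]); return K[0,2]+K[0,0]*c[0]/-c[2],K[1,2]+K[1,1]*-c[1]/-c[2]
E
python3 - <<'E'
from h import *
for n in("top","scene"):
    f=eyes.grab_frame(n); cv2.imwrite(f"pics/{n}0.png",f["img"]); print(n,[k for k in f],f["K"],f["origin"],f["attitude"])
    for c in("red","yellow","blue","green"):
        for t in("amber_","tray_"): 
            print(t+c,[(np.round(b["uv"],1).tolist(),round(b["score"],2),at_z(f,b["uv"],0)[:2].round(3).tolist()) for b in pinpoint(f,t+c)][:3])
    for t in("clear_red","clear_blue"): print(t,[(np.round(b["uv"],1).tolist(),round(b["score"],2),at_z(f,b["uv"],0)[:2].round(3).tolist()) for b in pinpoint(f,t)][:3])
s=telemetry.observe();print(s["clock"],s["orientation"],manip.finger_overhang)
E
```

```text
top ['img', 'K', 'origin', 'attitude', 'shot'] [[439.23390448   0.         317.44656027]
 [  0.         439.23390448 195.86634003]
 [  0.           0.           1.        ]] [ 3.98845742e-01 -4.29960716e-04  1.32592623e+00] [ 0.71353429  0.0367851  -0.03168938 -0.69893594]
amber_red [([385.6, 237.0], 0.74, [0.408, -0.197])]
tray_red [([441.0, 201.6], 0.93, [0.518, -0.363]), ([382.1, 238.9], 0.49, [0.402, -0.186])]
amber_yellow [([261.5, 232.9], 0.72, [0.412, 0.177]), ([442.8, 201.5], 0.25, [0.518, -0.369])]
tray_yellow [([277.5, 151.2], 0.56, [0.663, 0.136])]
amber_blue [([220.6, 259.7], 0.87, [0.33, 0.296])]
tray_blue [([362.3, 147.6], 0.92, [0.679, -0.124])]
amber_green [([339.3, 222.1], 0.85, [0.449, -0.057])]
tray_green [([203.2, 187.4], 0.97, [0.546, 0.359])]
clear_red [([301.2, 228.4], 0.88, [0.428, 0.057])]
clear_blue [([418.5, 258.9], 0.65, [0.345, -0.295]), ([302.4, 228.1], 0.65, [0.429, 0.054])]
scene ['img', 'K', 'origin', 'attitude', 'shot'] [[379.23282985   0.         316.81351347]
 [  0.         379.23282985 201.09822217]
 [  0.           0.           1.        ]] [1.14083613 0.08344602 0.66544816] [0.59645987 0.25583611 0.29190971 0.70254696]
amber_red [([257.4, 176.3], 0.69, [0.4, -0.189])]
tray_red [([179.1, 195.3], 0.97, [0.505, -0.364])]
amber_yellow [([397.4, 193.5], 0.93, [0.404, 0.183]), ([437.9, 182.8], 0.58, [0.344, 0.29])]
tray_yellow [([368.6, 272.2], 0.84, [0.66, 0.125])]
amber_blue [([438.2, 180.1], 0.69, [0.332, 0.291]), ([258.5, 177.4], 0.41, [0.404, -0.185])]
tray_blue [([254.3, 261.0], 0.77, [0.672, -0.12])]
amber_green [([300.4, 199.1], 0.75, [0.467, -0.058]), ([397.4, 194.3], 0.69, [0.407, 0.183])]
tray_green [([472.6, 242.7], 0.95, [0.541, 0.354]), ([302.1, 194.7], 0.57, [0.45, -0.057])]
clear_red [([349.4, 195.2], 0.77, [0.431, 0.062])]
clear_blue [([228.2, 154.6], 0.56, [0.322, -0.296])]
1.1 [-1.26852510e-05  2.06406033e-01  9.78466426e-01  4.43897171e-05] 0.166
```

```bash
python3 -c "
import cv2
for n in('top','scene'):
    i=cv2.imread(f'pics/{n}0.png'); i=i[100:300,160:480] if n=='top' else i[110:320,130:520]
    cv2.imwrite(f'pics/{n}0c.png',cv2.resize(i,None,fx=2.05,fy=2.05,interpolation=3) if n=='scene' else cv2.resize(i,None,fx=2.5,fy=2.5,interpolation=3))"
```

```text
(no output)
```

View pics/top0c.png

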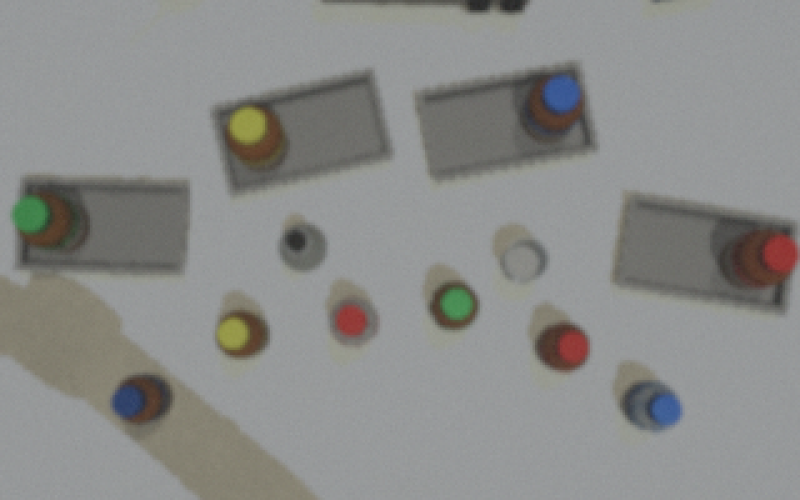

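View pics/scene0c.png

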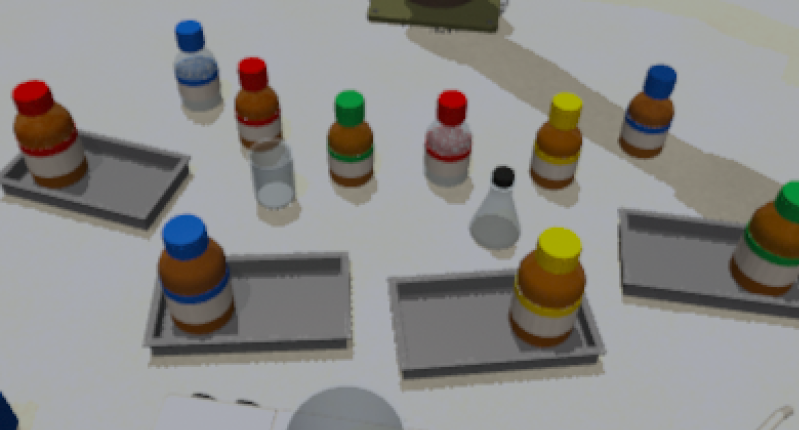

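The pictures match the networks: amber caps sit at crop pixels blue (130,400), yellow (233,333), green (457,304) and red (573,348). The stock caps confirm the tray colours. Next I measure the caps in both views and the tray rim corners in the top view.

```bash
cat > meas.py <<'E'
from h import *
import json
H={"red":[(0,8),(172,180)],"yellow":[(22,35)],"blue":[(100,125)],"green":[(50,85)]}
def caps(f,c,near=None):
    hsv=cv2.cvtColor(f["img"],cv2.COLOR_BGR2HSV); m=np.zeros(hsv.shape[:2],np.uint8)
    for a,b in H[c]: m|=cv2.inRange(hsv,(a,120,60),(b,255,255))
    n,l,st,ce=cv2.connectedComponentsWithStats(m)
    return [(ce[i],st[i,4]) for i in range(1,n) if st[i,4]>15]
def tri(fa,ua,fb,ub):
    (o1,d1),(o2,d2)=ray(fa,ua),ray(fb,ub); d1/=np.linalg.norm(d1); d2/=np.linalg.norm(d2)
    s=np.linalg.lstsq(np.c_[d1,-d2],o2-o1,rcond=None)[0]; a,b=o1+s[0]*d1,o2+s[1]*d2
    return (a+b)/2,np.linalg.norm(a-b)
E
python3 - <<'E'
from meas import *
T,S=eyes.grab_frame("top"),eyes.grab_frame("scene")
for c in H:
  for u,na in caps(T,c):
    for v,nb in caps(S,c):
      p,g=tri(T,u,S,v)
      if g<.02 and .05<p[2]<.16: print(c,p.round(4),round(g,4),na,nb,"top z=.115:",at_z(T,u,.115)[:2].round(4),u.round(1),v.round(1))
C={"green":[(22,177),(189,180),(184,272),(17,267)],"yellow":[(212,107),(372,71),(391,156),(231,193)],"blue":[(416,93),(578,63),(596,150),(434,180)],"red":[(627,192),(797,222),(785,312),(613,284)]}
for c,q in C.items():
    P=np.array([at_z(T,np.array(a)/2.5+[160,100],.026)[:2] for a in q]); e=np.linalg.norm(P-np.roll(P,-1,0),axis=1)
    ctr=P.mean(0); ax=(P[1]+P[2]-P[0]-P[3])/2; ax/=np.linalg.norm(ax)
    if c in("blue","red"): ax=-ax
    print(c,ctr.round(4),"y axis",ax.round(3),"edges",e.round(3),"goal",(ctr+.043*ax).round(4),"stock",(ctr-.052*ax).round(4))
E
```

```text
red [0.8786 0.2696 0.1572] 0.002 121 779 top z=.115: [0.8956 0.2783] [226.2  62. ] [477.3 350.3]
red [ 0.5087 -0.4147  0.1165] 0.0004 189 273 top z=.115: [ 0.5088 -0.415 ] [471.2 201.8] [145.6 157.5]
red [0.4273 0.0561 0.1028] 0.0002 100 212 top z=.115: [0.427  0.0556] [300.  227.9] [350.1 162.3]
red [ 0.4026 -0.189   0.102 ] 0.0003 139 202 top z=.115: [ 0.4025 -0.1868] [388.2 238.7] [252.9 145.9]
yellow [0.6412 0.1753 0.117 ] 0.0001 184 410 top z=.115: [0.6416 0.1756] [259.1 150.2] [401.9 231.9]
yellow [0.41   0.1858 0.1023] 0.0002 131 241 top z=.115: [0.4098 0.1837] [253.3 233.2] [405.3 163.8]
blue [ 0.6842 -0.1729  0.1183] 0.0004 149 390 top z=.115: [ 0.6851 -0.1736] [384.  137.3] [219.9 225.3]
blue [ 0.6974 -0.1736  0.051 ] 0.0187 149 120 top z=.115: [ 0.6851 -0.1736] [384.  137.3] [227.5 252.4]
blue [0.333  0.3005 0.1029] 0.0008 80 202 top z=.115: [0.3337 0.298 ] [210.6 260.2] [451.7 149.5]
blue [ 0.3374 -0.2915  0.1033] 0.0006 102 173 top z=.115: [ 0.3381 -0.289 ] [425.6 263.2] [222.2 127. ]
green [0.5747 0.6609 0.0708] 0.0195 20 22 top z=.115: [0.5721 0.6478] [ 89.5 171.4] [638.  252.9]
green [0.5369 0.4137 0.1183] 0.0004 117 346 top z=.115: [0.5372 0.4147] [172.  185.5] [520.1 208.2]
green [ 0.4491 -0.06    0.1036] 0.0008 44 208 top z=.115: [ 0.4486 -0.059 ] [341.8 220.9] [300.2 162.5]
green [0.537  0.3574] y axis [-0.004 -1.   ] edges [0.201 0.11  0.199 0.108] goal [0.5368 0.3144] stock [0.5372 0.4094]
yellow [0.6533 0.1236] y axis [ 0.245 -0.97 ] edges [0.198 0.106 0.196 0.107] goal [0.6638 0.0819] stock [0.6406 0.174 ]
blue [ 0.6706 -0.1217] y axis [-0.204  0.979] edges [0.199 0.108 0.197 0.108] goal [ 0.6619 -0.0796] stock [ 0.6812 -0.1727]
red [ 0.5176 -0.3597] y axis [0.149 0.989] edges [0.204 0.108 0.205 0.111] goal [ 0.524  -0.3172] stock [ 0.5098 -0.4111]
```

```bash
cat > plan.py <<'E'
from meas import *
PICK={"green":(.4490,-.0598),"yellow":(.41,.1856),"blue":(.3332,.3003),"red":(.4026,-.1887)}
GOAL={"green":(.5368,.3155),"yellow":(.6638,.0825),"blue":(.6619,-.0800),"red":(.524,-.3180)}
def Q(deg): t=np.deg2rad(deg); return np.array([0,np.cos(t),np.sin(t),0])
ZG=.103+.147; ZH=.41
E
python3 - <<'E'
from plan import *
lo=np.array([-3.01,-.46,-1.47,.13,-1,.04,-2.66]);hi=np.array([3.01,2.08,1.51,2.56,4.14,2.09,2.66])
for a in range(0,180,15):
    r=[]
    for D,z in((PICK,ZG),(PICK,ZH),(GOAL,ZG+.004),(GOAL,ZH)):
        for p in D.values():
            q=kinematics.ik([*p,z],Q(a)); r.append(-1 if q is None else round(float(np.min(np.r_[np.array(q)-lo,hi-np.array(q)])),2))
    print(a,r)
E
```

```text
0 [0.14, 0.14, 0.14, 0.11, 0.48, 0.47, 0.47, 0.46, 0.44, 0.5, 0.53, 0.51, 0.55, 0.57, 0.61, 0.6]
15 [0.13, 0.13, 0.12, 0.1, 0.49, 0.48, 0.47, 0.47, 0.55, 0.64, 0.64, 0.51, 0.68, 0.73, 0.73, 0.73]
30 [0.13, 0.12, 0.12, 0.11, 0.49, 0.48, 0.48, 0.47, 0.53, 0.63, 0.63, 0.51, 0.82, 0.85, 0.84, 0.83]
45 [0.13, 0.12, 0.12, 0.12, 0.5, 0.49, 0.48, 0.47, 0.53, 0.64, 0.63, 0.54, 0.85, 0.94, 0.93, 0.83]
60 [0.15, 0.13, 0.12, 0.14, 0.5, 0.49, 0.49, 0.48, 0.54, 0.65, 0.65, 0.58, 0.86, 0.95, 0.94, 0.84]
75 [0.2, 0.14, 0.13, 0.22, 0.51, 0.5, 0.49, 0.48, 0.55, 0.68, 0.69, 0.63, 0.87, 0.96, 0.96, 0.86]
90 [0.32, 0.16, 0.14, 0.35, 0.51, 0.5, 0.5, 0.49, 0.58, 0.72, 0.74, 0.69, 0.9, 0.99, 0.99, 0.89]
105 [0.38, 0.19, 0.17, 0.35, 0.51, 0.51, 0.5, 0.49, 0.63, 0.76, 0.79, 0.75, 0.93, 0.95, 0.86, 0.47]
120 [0.38, 0.25, 0.23, 0.35, 0.52, 0.51, 0.51, 0.25, 0.7, 0.81, 0.62, 0.35, 0.82, 0.66, 0.42, 0.05]
135 [0.38, 0.35, 0.31, 0.27, 0.15, 0.51, 0.51, 0.02, 0.77, 0.37, 0.15, 0.14, 0.66, 0.21, 0.11, 0.13]
150 [0.07, 0.37, 0.36, 0.13, 0.15, 0.28, 0.51, 0.31, 0.38, 0.01, 0.0, 0.14, 0.21, 0.11, 0.11, 0.29]
165 [0.18, 0.25, 0.37, 0.13, 0.31, 0.15, 0.16, 0.46, 0.15, 0.01, 0.0, 0.14, 0.12, 0.11, 0.28, 0.29]
```

```bash
cat >> plan.py <<'E'
def go(c):
    p,g=PICK[c],GOAL[c]; q=Q(45)
    manip.gripper_to(1.0)
    manip.move_straight([*p,ZH],q,velocity=.3)
    b=manip.move_straight([*p,ZG],velocity=.12,guard=10)
    manip.gripper_to(0.0); s=telemetry.observe(); print(c,"hit",b,"width mm",s["width"]*88,"F",s["grasp_force"])
    if b or abs(s["width"]*88-34)>6: raise SystemExit("bad grasp")
    manip.move_straight([*p,ZH],velocity=.15)
    manip.move_straight([*g,ZH],velocity=.2)
    s=telemetry.observe(); print("carried",s["width"]*88,s["clock"])
    manip.move_straight([*g,ZG+.014],velocity=.12)
    b=manip.move_straight([*g,ZG+.001],velocity=.02,guard=4); s=telemetry.observe(); print("touch",b,s["ee_pos"][2]-ZG)
    manip.gripper_to(.62)
    manip.move_straight([*g,ZH],velocity=.15)
    print("clock",telemetry.observe()["clock"])
E
python3 - <<'E'
from plan import *
go("blue")
f=eyes.grab_frame("scene"); cv2.imwrite("pics/a.png",cv2.resize(f["img"][110:320,130:520],None,fx=2,fy=2,interpolation=3))
E
```

```text
blue hit False width mm 33.24725904495448 F 29.994965381920338
carried 33.44962776299677 8.9667
touch True 0.004005294415899863
clock 12.55
```

View pics/a.png

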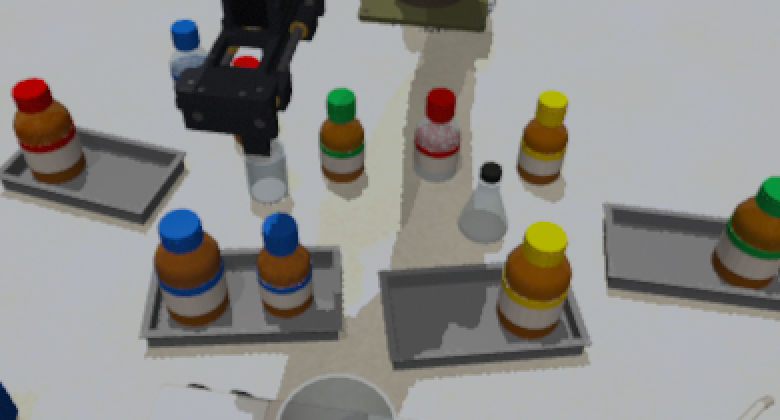

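The picture shows the blue amber bottle standing upright in the free end of the blue tray, at about (283,265). Nothing else moved. Doing the other three.

```bash
python3 - <<'E'
from plan import *
for c in("yellow","green","red"): go(c)
manip.move_straight([.42,0,.45],velocity=.3); manip.move_ptp([.252,.572,.405],Q(78))
T,S=eyes.grab_frame("top"),eyes.grab_frame("scene")
cv2.imwrite("pics/b.png",cv2.resize(S["img"][110:320,130:520],None,fx=2,fy=2,interpolation=3))
for c in H:
  for u,na in caps(T,c):
    for v,nb in caps(S,c):
      p,g=tri(T,u,S,v)
      if g<.005 and .05<p[2]<.14: print(c,p.round(4),"goal err",(p[:2]-GOAL[c]).round(4))
E
```

```text
yellow hit False width mm 33.099595250280274 F 29.995187614113092
carried 32.9069077531843 19.7083
touch True 0.003988161507031518
clock 23.2917
green hit False width mm 32.75495941761153 F 29.999609012156725
carried 33.51507496984926 30.6
touch True 0.003965833992437329
clock 34.1833
red hit False width mm 33.00496426487134 F 29.99265382066369
carried 32.65860985851089 41.3333
touch True 0.003983868798714207
clock 44.9083
red [ 0.5227 -0.3188  0.1048] goal err [-0.0013 -0.0008]
red [ 0.509  -0.4144  0.1168] goal err [-0.015  -0.0964]
red [0.4274 0.056  0.1028] goal err [-0.0966  0.374 ]
yellow [0.6634 0.0831 0.1056] goal err [-0.0004  0.0006]
yellow [0.6411 0.1754 0.1169] goal err [-0.0227  0.0929]
blue [ 0.6843 -0.1729  0.1184] goal err [ 0.0224 -0.0929]
blue [ 0.6628 -0.0803  0.1077] goal err [ 0.0009 -0.0003]
blue [ 0.3375 -0.2917  0.1034] goal err [-0.3244 -0.2117]
green [0.5367 0.414  0.1183] goal err [-0.0001  0.0985]
green [0.536  0.3158 0.1079] goal err [-0.0008  0.0003]
```

View pics/b.png

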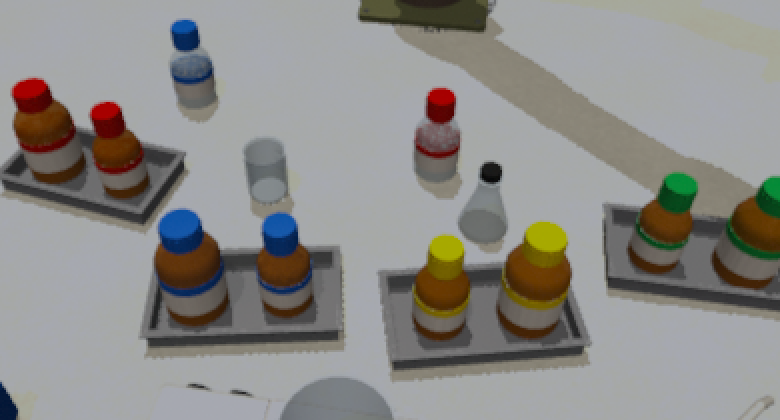

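All four amber bottles stand upright in their matching trays: red (120,150), blue (285,265), yellow (442,288) and green (663,224). The clear bottles at (193,65) and (438,135) haven't moved.

```bash
python3 -c "
from h import *
print(manip.hand_in())"
```

```text
the job is handed in; nothing more can be done
None
```

All four amber bottles stand upright in the free ends of their colour-matched trays, within about 2 mm of where I aimed; the clear bottles were left where they were, and the job is handed in.

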